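Open the tight relish jar in its holder and keep the lid in hand

ROBOT

A 6-joint arm with a two-finger parallel gripper is mounted at the origin on the work surface. World frame = base frame: x ahead of the robot, y to its left, z up, the work surface at z = 0. Lengths are in m, angles in rad, forces in N, time in s.
With the tool pointing down it reaches from about 0.2 to 0.875 m from the base axis. Payload 3.4 kg.
Tool frame: the origin (TCP) lies at the very end of the fingers, on their centre line; the grasp point (between the pads) lies 19 mm behind it; z points along the fingers, y is the line along which they close (so a half turn about z gives the same grasp; the last joint's range is limited). The gripper opens to 94 mm and grips with 3 to 60 N. Pads are 16 mm wide; open, the fingers measure 119 mm over their backs; the gripper's body (75 mm by 177 mm) begins 78 mm behind the grasp point.
Start: joints at [-1.422, 0.276, 1.505, -0, 1.361, -0.121], TCP at [0.153, -0.554, 0.205] pointing down, gripper open.
Joint ranges: [-2.89, 2.89], [-0.75, 2.08], [0.22, 2.7], [-1.18, 4.32], [0.11, 2.71], [-2.7, 2.7]. Speed limits (rad/s): [2.57, 2.57, 3.14, 3.14, 3.14, 3.14].

INTERFACE

Orientations are given as a unit quaternion [w, x, y, z].
In Python, from rig import robot gives the robot as it stands. The module is installed in compiled form; this text tells all that it offers.
- The arm moves only by the shell command python3 -m jog 'ROWS'. ROWS is JSON, a list of rows, each a list of 3 entries, a list of its own where there are three numbers: the shift along the tool's x, y, z in units of 0.25 m (1.0 is 0.25 m), then the turn, a rotation vector about the tool's x, y, z in units of pi/2 rad (1.0 is pi/2 rad), then the closure, from -1 (fully open) to 1 (shut), so that 0 is half open. In form: [[[tx, ty, tz], [rx, ry, rz], grip], ...]. A call has 1 to 10 rows; each row is the pose to reach, as a shift and turn from the pose commanded when the call began, along the tool's axes at that moment; what a row does not reach only later rows make up. A row lasts 1/12 s, in which the tool goes at most 41.7 mm and 7.16 degrees, less where a joint would pass 70% of its speed; a pose out of reach is approached as far as the arm can. A call with a number of a shift or a turn outside -1 to 1 is refused whole. A call with a gripper value outside its range is refused whole. The fingers move at their own pace and stop on an object; the grip force is fixed at half the most. Time passes only in rows, so rows that repeat a pose let the fingers close. It gives the time, the measured TCP pose, the force, the opening and the grip force at its end, in the units of the state.
- robot.get_state(): the state, without advancing time (a new reading comes with each control period).
- robot.get_image(name): name is "side" or "top" or "wrist"; returns the picture (480x640x3 uint8, blue, green, red); there is no depth.
- robot.camera_model(name): a dict with "K" (3x3 intrinsics, pixels), "world_from_camera" (4x4, takes a point from camera to world coordinates); the wrist camera has in their place "mount" (4x4, takes a point from camera to tool coordinates, whose origin is the TCP and whose axes are the flange's). Camera axes: x right, y down, z forward; pixel columns grow to the right and rows downward; lengths in m; the calibration is good to about 2 mm. A picture is of the moment at which its call begins: read the wrist's pose just before it. camera_model takes no time and is no camera call.
- robot.finish_job(): hands the job in; it is judged then, once.
Trained networks look in the newest picture that a camera, given by its name, has taken for a name from the list of things; names that differ only in an ending like _2 or _b are one class to them, and where a whole thing is asked for, a point or a joint stands for the part that bears it (a point fixed in the world has none). Each returns a list of dicts, best first, with "conf" (0 to 1); they miss things now and then, are a little off and sometimes report something else, mostly with a low value. They report only what shows in the picture. A call takes as long as a camera call.
- robot.regions_of(camera, thing): "pixels" (480x640 bool, what is visible of it) and "extent" ([left, top, right, bottom] in pixels, round what is visible of it).
- robot.mark_of(camera, thing): "pixel" ([column, row] in pixels: a listed point, or the origin of a listed thing).
The state is a dict: "time": time; "q": joint angles; "joint_vel": joint speeds; "effort": joint torques, N m; "tcp_pos": TCP position; "eef_rot": TCP orientation; "force": force on the tool from outside, world axes, zero at the start; "moment": the same for the moment, N m; "width": finger opening in m; "grasp_force": force on a finger pad.
Only numpy, scipy, OpenCV 4.12 (cv2) and the standard library are available. Lean on these libraries where they do the work, as an engineer would, in place of code of your own. Each camera call takes 0.05 s, during which the arm holds its last target. There are 200 camera calls.

TASK

Stand the square terracotta jar with the yellow lid fully down in the square pocket of the blue holder, its lid still closed, so that the holder keeps it from turning. Then unscrew the tight lid counterclockwise just until its thread lets go, lift it straight up and finish while still holding it, level and still, about two to three centimetres above the mouth of the jar, clear of it, the jar staying fully seated in the holder. Do not push the other things on the counter about or knock them over.

Things in the scene. Friction and masses are not known exactly. Their poses are not given: they have to be found in the camera images.
- jar: Terracotta-coloured square jar, about 450 g (varies by a third). Origin: centre of its underside, z up, x and y square to its sides. Body 58 x 58 mm, 60 mm tall; above it a round neck 39 mm across, up to 80 mm. Closed lid: lower rim 72 mm, top 94 mm above the underside, 12 mm free between lid rim and square shoulder. The jar can be lifted and carried by its closed lid.
- jar_mouth (a point): Centre of the jar's mouth, 80 mm above its underside; axes as the jar's. A white sprung sealing insert keyed to the lid stands up to 9 mm above it; it turns stiffly with the lid and pushes it up with about 15 N. Neck ledges hold the lid's three lugs: turned counterclockwise far enough the lugs leave them, the push is then felt upward on the gripper, and a straight lift of 18 mm clears it.
- lid: Yellow twelve-sided screw lid, 50 g, 22 mm tall, 58 mm across flats, 60 mm over corners. Origin: centre of its lower rim, z up; flats face its x axis and every 30 degrees from it. Tight (up to 1 N m): grip with 50 N. Its x starts within 0.04 rad of the jar's; turned counterclockwise (from above) it is free about 0.83 rad past the jar's x and meets a stop at about 1.2 rad.
- holder_hole0 (a point): Blue holder, a block fixed to the counter, 110 x 110 mm and 42 mm tall. This point: centre of its square pocket at the block's top; z up, x and y square to the pocket's sides. Pocket 62.5 x 62.5 mm (about 2 mm of play each side of the jar), 34 mm deep with a 4 mm chamfer at the mouth; fully seated, the jar's underside is 34 mm below this point. It fits in any of four quarter turns.
- other_jar: Bystander: green square jar of the same size with a round black lid, 94 mm tall; origin at the centre of its underside. The two jars may have swapped places.
- mustard: Bystander: yellow squeeze bottle, 58 mm across, 185 mm tall, origin at the centre of its underside.
- ketchup: Bystander: red squeeze bottle, 58 mm across, 185 mm tall, origin at the centre of its underside.
- tub_cucumber: Bystander: clear open tub 150 x 110 x 60 mm with green slices, origin at the centre of its underside.
- spatula: Bystander: spatula lying on a blue cutting board, origin near its middle.

How it is judged:
By the outcome, as a careful person would: the job done as asked, in the order asked, and still so for the second after the job is handed in, while the arm keeps its last pose, push and grip.
It also fails if it takes over 48 s, if anything falls off the work surface, if the arm or the gripper's body presses on something with over 40 N, if the wrist force passes 120 N, or if a joint passes its speed limit or range.

## Working session

There is one attempt and no reset: what is moved stays moved. The work goes in short steps, Python scripts to look and compute and a shell command to move; the robot and the scene stay as the last step left them, time stands still between calls to the robot, and variables do not carry over. Pictures are saved under pics/ and viewed, at most 10 in all, crops included, and the job is handed in when it is done.

```bash
mkdir -p pics; cat > h.py <<'E'
import numpy as np, cv2
from rig import robot
from scipy.spatial.transform import Rotation as R
def Rq(q): return R.from_quat([q[1],q[2],q[3],q[0]])
def cam(name, st=None):
    m=robot.camera_model(name); K=np.array(m["K"])
    if name=="wrist":
        st=st or robot.get_state(); T=np.eye(4); T[:3,:3]=Rq(st["eef_rot"]).as_matrix(); T[:3,3]=st["tcp_pos"]
        return K, T@np.array(m["mount"])
    return K, np.array(m["world_from_camera"])
def ray(name,px,z,st=None):
    K,T=cam(name,st); d=T[:3,:3]@np.linalg.solve(K,[px[0],px[1],1.]); o=T[:3,3]
    return o+d*(z-o[2])/d[2]
def proj(name,P,st=None):
    K,T=cam(name,st); p=(np.atleast_2d(P)-T[:3,3])@T[:3,:3]; u=p@K.T; return u[:,:2]/u[:,2:]
E
cat > a.py <<'E'
from h import *
np.set_printoptions(precision=4,suppress=True)
st=robot.get_state(); print(st)
ims=[]
for n in ["top","side"]:
    im=robot.get_image(n); cv2.imwrite(f"pics/{n}0.png",im)
    K,T=cam(n); print(n,K[0,0],T)
    for t,z in [("jar",0),("jar_mouth",.08),("lid",.072),("holder_hole0",.042),("other_jar",0),("mustard",0),("ketchup",0),("tub_cucumber",0),("spatula",0)]:
        for d in robot.mark_of(n,t)[:2]: print(n,t,round(d["conf"],2),np.round(d["pixel"],1),ray(n,d["pixel"],z)[:2])
E
python3 a.py
```

```text
{'time': 0.0, 'q': array([-1.422 ,  0.2766,  1.5061, -0.    ,  1.3607, -0.121 ]), 'joint_vel': array([-0.001 ,  0.0003,  0.0016,  0.0012,  0.0018, -0.0014]), 'effort': array([  0.0035, -40.4576, -23.7229,   0.0701,   0.0344,  -0.0001]), 'tcp_pos': array([ 0.1532, -0.5536,  0.2046]), 'eef_rot': array([-0.0009,  0.9909,  0.1345, -0.    ]), 'force': array([-0.036 ,  0.0922,  0.2972]), 'moment': array([-0.0129,  0.0057, -0.0081]), 'grasp_force': 0.0, 'width': 0.09368229999631653}
top 463.8570978345376 [[-0.0125 -0.9846  0.1743  0.3663]
 [-0.9999  0.0117 -0.0057 -0.038 ]
 [ 0.0036 -0.1743 -0.9847  1.2464]
 [ 0.      0.      0.      1.    ]]
top jar 0.75 [178.2 276.9] [0.4711 0.3313]
top jar_mouth 0.73 [289.4 181.2] [0.7099 0.0283]
top jar_mouth 0.51 [171.  275.1] [0.4691 0.3258]
top lid 0.89 [172.  276.1] [0.4673 0.3257]
top holder_hole0 0.61 [358.8 241.1] [ 0.5559 -0.1517]
top other_jar 0.73 [359.7 236.4] [ 0.5754 -0.1585]
top other_jar 0.71 [247.3 265.8] [0.4987 0.1466]
top mustard 0.71 [285.1 180.4] [0.7359 0.0448]
top ketchup 0.89 [391.5 190.5] [ 0.7035 -0.2504]
top tub_cucumber 0.74 [439.4 198.8] [ 0.6783 -0.3821]
top spatula 0.64 [458.1 289. ] [ 0.4296 -0.4177]
side 554.2441570682787 [[-0.8146 -0.2904  0.502  -0.1081]
 [-0.5799  0.4173 -0.6997  0.9222]
 [-0.0063 -0.8611 -0.5084  0.795 ]
 [ 0.      0.      0.      1.    ]]
side jar 0.87 [264.1 361.4] [0.4803 0.3116]
side jar_mouth 0.88 [263.3 340.6] [0.4593 0.331 ]
side lid 0.56 [266.6 338.6] [0.4642 0.3162]
side holder_hole0 0.61 [352.6 237.4] [ 0.5616 -0.1443]
side other_jar 0.66 [310.8 309. ] [0.504  0.1202]
side mustard 0.83 [257.8 261.5] [0.7353 0.0402]
side mustard 0.2 [264.5 369. ] [0.4655 0.3275]
side ketchup 0.56 [332.  222.6] [ 0.694  -0.2402]
side tub_cucumber 0.9 [363.  203.7] [ 0.683  -0.3936]
side tub_cucumber 0.69 [330.4 220.6] [ 0.7047 -0.2474]
side spatula 0.87 [437.4 221.1] [ 0.4456 -0.4238]
```

View pics/top0.png

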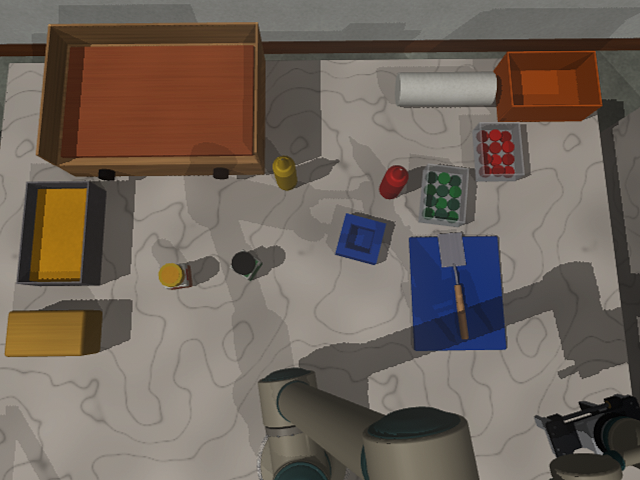

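View pics/side0.png

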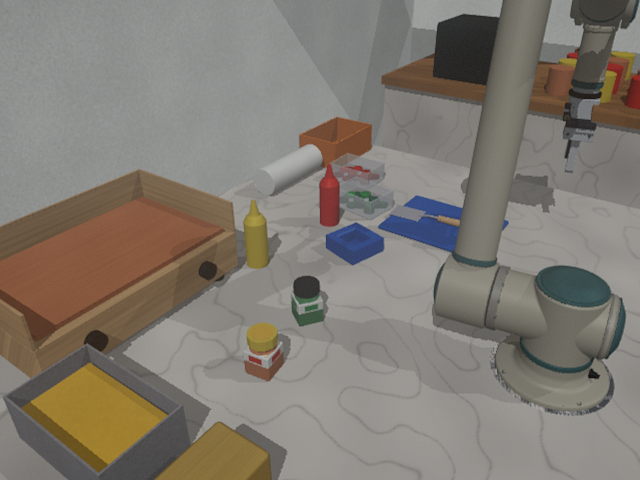

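```bash
python3 -c "
from h import *
m=robot.camera_model('wrist');print(m)
s=robot.get_state();print(Rq(s['eef_rot']).as_matrix().round(3))"
```

```text
{'K': array([[372.52621624,   0.        , 324.86462807],
       [  0.        , 372.52621624, 243.99885112],
       [  0.        ,   0.        ,   1.        ]]), 'mount': array([[ 1.57777210e-04, -9.63628768e-01, -2.67244405e-01,
         7.84504268e-02],
       [ 9.99998648e-01, -2.85433328e-04,  1.61959897e-03,
        -5.36665096e-05],
       [-1.63697262e-03, -2.67244299e-01,  9.63627420e-01,
        -1.79781319e-01],
       [ 0.00000000e+00,  0.00000000e+00,  0.00000000e+00,
         1.00000000e+00]])}
[[ 0.964  0.266  0.   ]
 [ 0.266 -0.964 -0.   ]
 [ 0.     0.    -1.   ]]
```

The top image shows the yellow-lidded jar at (172,276), the green/black one at (245,263), the holder pocket at (361,238), mustard at (285,175) and ketchup at (395,182). The side view agrees, with the terracotta jar nearest at (264,350). I'll look at the holder from above on the way to the jar.

```bash
python3 -m jog '[[[0.5,-0.3,-0.1],[0,0,0],-1],[[0.94,-0.58,-0.2],[0,0,0],-1],[[0.94,-0.58,-0.2],[0,0,0],-1],[[0.94,-0.58,-0.2],[0,0,0],-1],[[0.94,-0.58,-0.2],[0,0,0],-1],[[0.94,-0.58,-0.2],[0,0,0],-1],[[0.94,-0.58,-0.2],[0,0,0],-1]]'
python3 -m jog '[[[0.94,-0.58,-0.1],[0,0,0],-1],[[0.94,-0.58,-0.1],[0,0,0],-1],[[0.94,-0.58,-0.1],[0,0,0],-1],[[0.94,-0.58,-0.1],[0,0,0],-1],[[0.94,-0.58,-0.1],[0,0,0],-1],[[0.94,-0.58,-0.1],[0,0,0],-1],[[0.94,-0.58,-0.1],[0,0,0],-1],[[0.94,-0.58,-0.1],[0,0,0],-1],[[0.94,-0.58,-0.1],[0,0,0],-1],[[0.94,-0.58,-0.1],[0,0,0],-1]]'
cat > b.py <<'E'
from h import *
np.set_printoptions(precision=4,suppress=True)
st=robot.get_state(); print(st["time"],st["q"],st["tcp_pos"])
im=robot.get_image("wrist"); cv2.imwrite("pics/w1.png",im)
for d in robot.mark_of("wrist","holder_hole0")[:2]: print(d["conf"],d["pixel"],ray("wrist",d["pixel"],.042,st))
for d in robot.regions_of("wrist","holder_hole0")[:2]:
    m=d["pixels"].astype(np.uint8); print("reg",d["conf"],d["extent"],m.sum())
E
python3 b.py
```

```text
time: 1.58
tcp_pos: [0.3428, -0.3493, 0.2564]
eef_rot: [0.0, 0.991, 0.135, 0.001]
force: [0.1, -0.6, 0.7]
width: 0.0937
grasp_force: 0.0
time: 2.42
tcp_pos: [0.5284, -0.1498, 0.2802]
eef_rot: [0.0, 0.991, 0.135, -0.001]
force: [0.5, -0.6, -0.8]
width: 0.0939
grasp_force: 0.0
2.4167 [-0.4022  0.2045  1.4198 -0.001   1.5181  0.8986] [ 0.5284 -0.1498  0.2802]
0.86 [336.1, 183.9] [ 0.5625 -0.1541  0.042 ]
reg 0.61 [271.4, 112.4, 407.3, 249.8] 9807
```

View pics/w1.png

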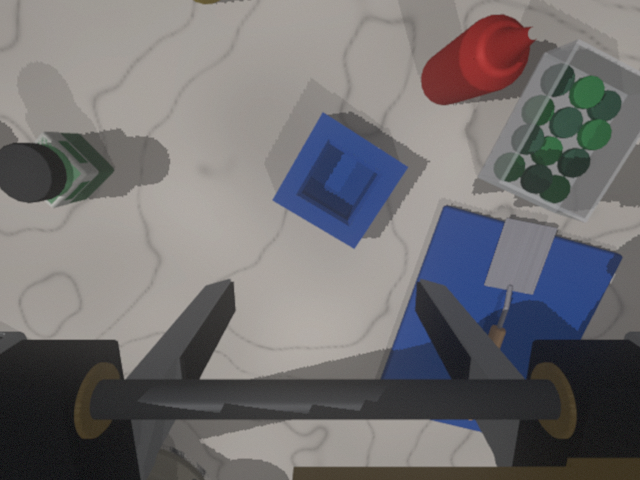

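The holder's top corners show at about (325,113), (406,164), (355,248) and (273,200), with ketchup upper right and the green jar on the left. I'll fit the square to the block's top.

```bash
cat > c.py <<'E'
from h import *
from scipy.optimize import least_squares
np.set_printoptions(precision=4,suppress=True)
st=robot.get_state(); im=cv2.imread("pics/w1.png")
hsv=cv2.cvtColor(im,cv2.COLOR_BGR2HSV)
m=cv2.inRange(hsv,(105,120,50),(130,255,255)); m[:, 412:]=0; m[260:]=0;m[:100]=0;m[:,:260]=0
c=max(cv2.findContours(m,cv2.RETR_EXTERNAL,cv2.CHAIN_APPROX_NONE)[0],key=cv2.contourArea)[:,0]
P=np.array([ray("wrist",p,.042,st)[:2] for p in c])
def f(v):
    d=P-v[:2]; cs,s=np.cos(v[2]),np.sin(v[2]); q=np.abs(np.c_[d@[cs,s],d@[-s,cs]])-v[3]
    return q.max(1)
for a in (-.2,-.5,.2):
    r=least_squares(f,[.56,-.152,a,.055],loss="soft_l1",f_scale=.001); print(r.x,r.cost, np.abs(r.fun).max())
# pocket corners
print([ray("wrist",p,.042,st)[:2] for p in [(325,113),(406,164),(355,248),(273,200)]])
# predicted pocket outline overlay
v=r.x;cs,s=np.cos(v[2]),np.sin(v[2])
for h,z,col in ((.055,.042,(0,255,0)),(.03125,.038,(0,255,255)),(.03525,.042,(0,0,255)),(.055,0,(255,255,255))):
    q=np.array([[v[0]+h*(a*cs-b*s),v[1]+h*(a*s+b*cs),z] for a,b in ((1,1),(1,-1),(-1,-1),(-1,1))])
    cv2.polylines(im,[(proj("wrist",q,st)*16).astype(np.int32)],True,col,1,cv2.LINE_AA,4)
cv2.imwrite("pics/w1o.png",cv2.resize(im[95:265,255:425],None,fx=3.5,fy=3.5))
E
python3 c.py
```

```text
[ 0.5639 -0.1579 -0.279   0.0539] 1.3956770285821511e-05 0.0009359988141362449
[ 0.5639 -0.1579 -0.279   0.0539] 1.3956770285821491e-05 0.0009359988143649023
[ 0.5639 -0.1579 -0.279   0.0539] 1.3956770285821478e-05 0.0009359988142997808
[array([ 0.6311, -0.1231]), array([ 0.6036, -0.223 ]), array([ 0.4965, -0.1964]), array([ 0.5261, -0.0911])]
```

View pics/w1o.png

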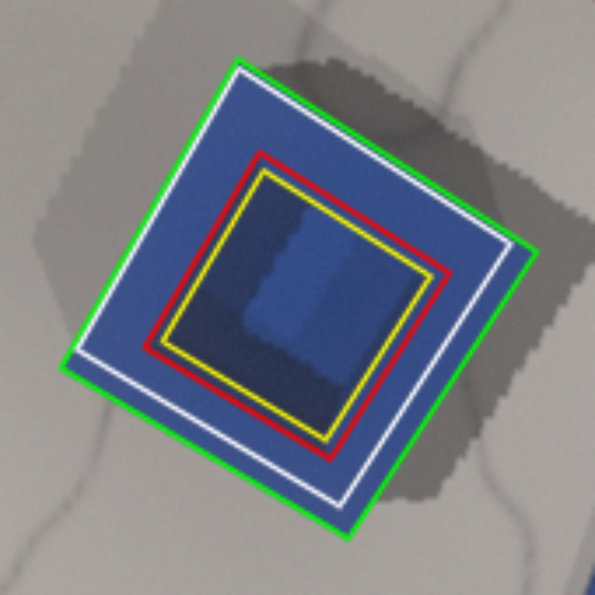

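The green outline hugs the block's top and the yellow/red ones lie on the pocket, so the holder is at (0.564,-0.158) with yaw -0.279. Next, the jar.

```bash
python3 -m jog '[[[0.05,-0.94,0],[0,0,0],-1],[[0.05,-0.94,0],[0,0,0],-1],[[0.05,-0.94,0],[0,0,0],-1],[[0.05,-0.94,0],[0,0,0],-1],[[0.05,-0.94,0],[0,0,0],-1],[[0.05,-0.94,0],[0,0,0],-1],[[0.05,-0.94,0],[0,0,0],-1]]'
python3 -m jog '[[[0.05,-0.94,0],[0,0,0],-1],[[0.05,-0.94,0],[0,0,0],-1],[[0.05,-0.94,0],[0,0,0],-1],[[0.05,-0.94,0],[0,0,0],-1],[[0.05,-0.94,0],[0,0,0],-1],[[0.05,-0.94,0],[0,0,0],-1],[[0.05,-0.94,0],[0,0,0],-1],[[0.05,-0.94,0],[0,0,0],-1],[[0.05,-0.94,0],[0,0,0],-1],[[0.05,-0.94,0],[0,0,0],-1]]'
cat > d.py <<'E'
from h import *
np.set_printoptions(precision=4,suppress=True)
st=robot.get_state(); print(st["time"],st["q"],st["tcp_pos"])
im=robot.get_image("wrist"); cv2.imwrite("pics/w2.png",im)
for t,z in (("jar",0),("jar_mouth",.08),("lid",.072)):
  for d in robot.mark_of("wrist",t)[:1]: print(t,d["conf"],d["pixel"],ray("wrist",d["pixel"],z,st))
  for d in robot.regions_of("wrist",t)[:1]: print("reg",d["conf"],d["extent"]); np.save(f"m_{t}.npy",d["pixels"])
E
python3 d.py
```

```text
time: 3.15
tcp_pos: [0.4764, 0.0838, 0.2809]
eef_rot: [-0.001, 0.991, 0.136, 0.0]
force: [0.5, 0.6, -0.1]
width: 0.0942
grasp_force: 0.0
time: 3.98
tcp_pos: [0.4285, 0.3083, 0.2805]
eef_rot: [0.0, 0.991, 0.133, 0.0]
force: [-0.3, 0.0, 0.7]
width: 0.0941
grasp_force: 0.0
3.9833 [ 0.4926  0.1706  1.4626 -0.001   1.5086  1.7961] [0.4285 0.3083 0.2805]
reg 0.79 [291.4, 146.3, 344.9, 203.5]
reg 0.85 [294.0, 144.3, 351.7, 202.6]
lid 0.72 [314.7, 177.5] [0.4664 0.3287 0.072 ]
reg 0.93 [284.7, 147.5, 351.1, 208.8]
```

View pics/w2.png

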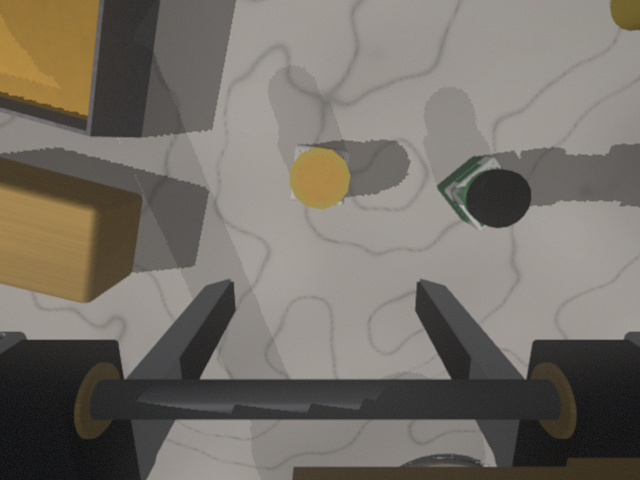

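The lid is at (319,178) and shoulder corners peek out around it at about (297,147) and (347,150). I'll zoom in for the yaw.

```bash
cat > e.py <<'E'
from h import *
np.set_printoptions(precision=4,suppress=True)
st=robot.get_state(); im=cv2.imread("pics/w2.png")
hsv=cv2.cvtColor(im,cv2.COLOR_BGR2HSV)
m=cv2.inRange(hsv,(10,120,80),(35,255,255)); m[:,:260]=0; m[:,400:]=0; m[:120]=0; m[240:]=0
c=max(cv2.findContours(m,cv2.RETR_EXTERNAL,cv2.CHAIN_APPROX_NONE)[0],key=cv2.contourArea)
(x,y),r=cv2.minEnclosingCircle(c); print(x,y,r,ray("wrist",(x,y),.094,st),ray("wrist",(x,y),.083,st))
cv2.imwrite("pics/w2c.png",cv2.resize(im[135:220,275:365],None,fx=7,fy=7,interpolation=cv2.INTER_CUBIC))
E
python3 e.py
```

```text
319.1847229003906 177.29310607910156 30.46014976501465 [0.4693 0.3262 0.094 ] [0.4683 0.3261 0.083 ]
```

View pics/w2c.png

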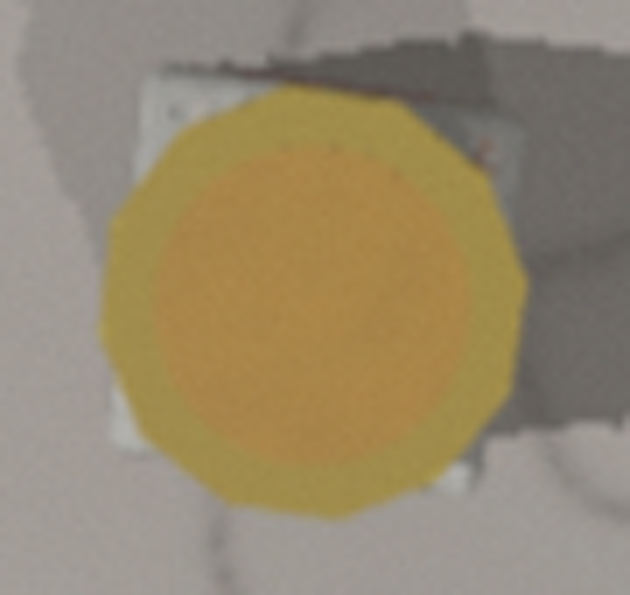

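The shoulder corners put the jar about 7° clockwise of the tool, and the lid flats match (yaw ≈ 0.15). I'll align above it and go partway down.

```bash
python3 -m jog '[[[0.175,-0.026,0.1],[0,0,0.076],-1],[[0.175,-0.026,0.25],[0,0,0.076],-1],[[0.175,-0.026,0.4],[0,0,0.076],-1],[[0.175,-0.026,0.54],[0,0,0.076],-1],[[0.175,-0.026,0.54],[0,0,0.076],-1],[[0.175,-0.026,0.54],[0,0,0.076],-1],[[0.175,-0.026,0.54],[0,0,0.076],-1]]'
cat > g.py <<'E'
from h import *
import sys
np.set_printoptions(precision=4,suppress=True)
st=robot.get_state(); a=Rq(st["eef_rot"]).as_matrix(); print(st["time"],st["tcp_pos"],"yaw",np.arctan2(a[1,0],a[0,0]),st["q"],st["force"],st["moment"],st["width"],st["grasp_force"])
if len(sys.argv)>1:
    im=robot.get_image("wrist"); cv2.imwrite(f"pics/{sys.argv[1]}.png",im)
E
python3 g.py w3
```

```text
time: 4.92
tcp_pos: [0.4696, 0.3288, 0.1474]
eef_rot: [-0.001, 0.997, 0.075, 0.002]
force: [-0.6, 0.9, 1.0]
width: 0.0937
grasp_force: 0.0
4.9167 [0.4696 0.3288 0.1474] yaw 0.1504435319876555 [ 0.4896  0.3094  1.6053 -0.0001  1.2236  1.91  ] [-0.6342  0.8584  0.9636] [ 0.0403 -0.0095  0.0134] 0.0937231947075271 0.0
```

View pics/w3.png

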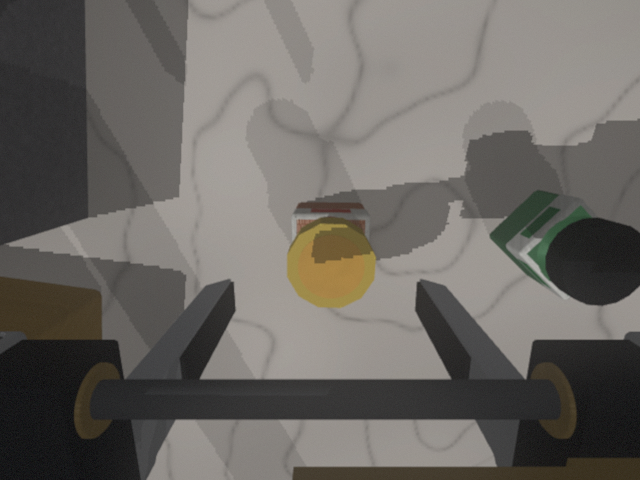

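The lid is at (331,262), between the fingers and squared to them, and the jar's back edge is level in the picture.

```bash
cat > k.py <<'E'
from h import *
st=robot.get_state(); im=cv2.imread("pics/w3.png"); hsv=cv2.cvtColor(im,cv2.COLOR_BGR2HSV)
m=cv2.inRange(hsv,(15,110,60),(35,255,255)); m[:,:270]=0; m[:,400:]=0; m[:210]=0; m[330:]=0
c=np.vstack(cv2.findContours(m,cv2.RETR_EXTERNAL,cv2.CHAIN_APPROX_NONE)[0])
(x,y),r=cv2.minEnclosingCircle(c); p=ray("wrist",(x,y),.094,st); print(x,y,r,p, Rq(st["eef_rot"]).inv().apply(p-st["tcp_pos"])/.25)
E
python3 k.py
```

```text
330.6556091308594 262.456787109375 45.46134948730469 [0.47182261 0.3253538  0.094     ] [0.0037992  0.01628911 0.21671523]
```

```bash
python3 -m jog '[[[0.005,0.016,0.08],[0,0,0],-1],[[0.005,0.016,0.17],[0,0,0],-1],[[0.005,0.016,0.25],[0,0,0],-1],[[0.005,0.016,0.3],[0,0,0],-1],[[0.005,0.016,0.325],[0,0,0],-1],[[0.005,0.016,0.325],[0,0,0],-1],[[0.005,0.016,0.325],[0,0,0],-1],[[0.005,0.016,0.325],[0,0,0],-1]]'
python3 -m jog '[[[0,0,0],[0,0,0],0],[[0,0,0],[0,0,0],0.5],[[0,0,0],[0,0,0],1],[[0,0,0],[0,0,0],1],[[0,0,0],[0,0,0],1],[[0,0,0],[0,0,0],1],[[0,0,0],[0,0,0],1],[[0,0,0],[0,0,0],1]]'
python3 g.py
```

```text
time: 5.63
tcp_pos: [0.4714, 0.3251, 0.0661]
eef_rot: [-0.001, 0.997, 0.075, 0.002]
force: [0.3, -0.2, -0.7]
width: 0.0942
grasp_force: 0.0
time: 6.3
tcp_pos: [0.47, 0.3246, 0.0642]
eef_rot: [-0.0, 0.997, 0.075, 0.0]
force: [-0.1, 1.3, 0.9]
width: 0.0581
grasp_force: 29.9
6.3 [0.47   0.3246 0.0642] yaw 0.1502628175629734 [0.4824 0.3828 1.7221 0.0005 1.0365 1.9027] [-0.084   1.3466  0.859 ] [ 0.2198  0.0834 -0.0271] 0.05811374521120234 29.93494240567088
```

Gripped on the flats (58.1 mm, 30 N). Next: lift and carry toward the holder.

```bash
python3 -m jog '[[[0,0,-0.04],[0,0,0],1],[[0,0,-0.12],[0,0,0],1],[[0,0,-0.24],[0,0,0],1],[[0,0,-0.36],[0,0,0],1],[[0,0,-0.48],[0,0,0],1],[[0,0,-0.56],[0,0,0],1],[[0,0,-0.56],[0,0,0],1],[[0,0,-0.56],[0,0,0],1]]'
python3 -m jog '[[[0,0.05,0],[0,0,0],1],[[0.01,0.15,0],[0,0,0],1],[[0.02,0.28,0],[0,0,0],1],[[0.02,0.42,0],[0,0,0],1],[[0.03,0.56,0],[0,0,0],1],[[0.03,0.7,0],[0,0,0],1],[[0.04,0.82,0],[0,0,0],1],[[0.04,0.92,0],[0,0,0],1],[[0.04,0.98,0],[0,0,0],1],[[0.04,0.98,0],[0,0,0],1]]'
python3 -m jog '[[[0,0.05,0],[0,0,0.03],1],[[0.01,0.15,0],[0,0,0.07],1],[[0.02,0.28,0],[0,0,0.11],1],[[0.02,0.42,0],[0,0,0.15],1],[[0.03,0.56,0],[0,0,0.19],1],[[0.03,0.7,0],[0,0,0.23],1],[[0.04,0.8,0],[0,0,0.274],1],[[0.04,0.86,0],[0,0,0.274],1],[[0.04,0.86,0],[0,0,0.274],1],[[0.04,0.86,0],[0,0,0.274],1]]'
python3 g.py w4
```

```text
time: 6.97
tcp_pos: [0.4701, 0.3242, 0.2046]
eef_rot: [-0.0, 0.997, 0.075, 0.001]
force: [0.2, 0.3, -5.5]
width: 0.0582
grasp_force: 29.9
time: 7.8
tcp_pos: [0.5153, 0.0792, 0.2016]
eef_rot: [0.001, 0.997, 0.073, -0.003]
force: [-0.8, -0.3, -4.0]
width: 0.0578
grasp_force: 29.9
time: 8.63
tcp_pos: [0.558, -0.127, 0.2031]
eef_rot: [-0.001, 0.99, -0.14, -0.001]
force: [0.5, 0.9, -4.2]
width: 0.0578
grasp_force: 29.9
8.6333 [ 0.558  -0.127   0.2031] yaw -0.28022248688386286 [-0.3461  0.2747  1.5125  0.0011  1.3573  1.5046] [ 0.4785  0.9288 -4.238 ] [0.0682 0.0111 0.019 ] 0.057771213533367394 29.935288997367024
```

View pics/w4.png

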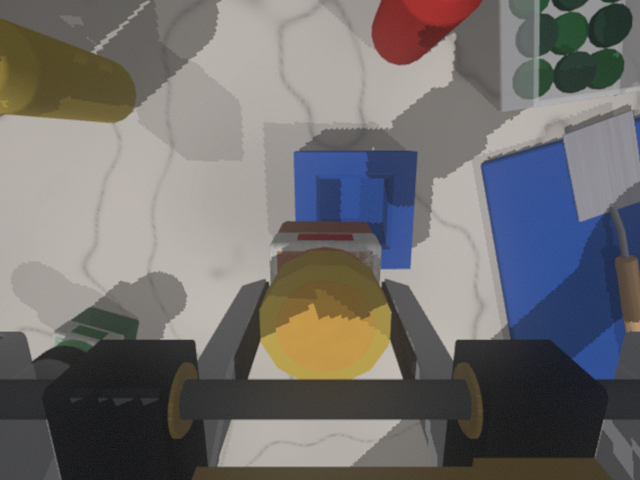

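Block back corners at (294,152) and (417,152), right-front corner at (411,268), squared with the tool; the jar hangs straight, with its shoulder edge at row 223 between columns 281 and 377. I'll work out the remaining shift.

```bash
cat > l.py <<'E'
from h import *
np.set_printoptions(precision=4,suppress=True)
st=robot.get_state(); im=cv2.imread("pics/w4.png"); hsv=cv2.cvtColor(im,cv2.COLOR_BGR2HSV)
m=cv2.inRange(hsv,(105,120,50),(130,255,255)); m[:, 440:]=0; m[:,:280]=0; m[280:]=0
inv=Rq(st["eef_rot"]).inv()
loc=lambda p: inv.apply(ray("wrist",p,.042,st)-st["tcp_pos"])
row=np.median([np.nonzero(m[:,x])[0][0] for x in range(300,412)])
l=np.median([np.nonzero(m[y])[0][0] for y in range(160,205)]);
xs=[(np.nonzero(m[y])[0][-1],y) for y in range(165,260)]
print("back edge x",loc((355,row-.5))[0]-.055,"left y",loc((l-.5,180))[1]+.055,"right y",np.median([loc((x+.5,y))[1] for x,y in xs])-.055)
print("slope", np.polyfit([loc((x+.5,y))[0] for x,y in xs],[loc((x+.5,y))[1] for x,y in xs],1), row,l)
print("first fit:", inv.apply(np.array([.5639,-.1579,.042])-st["tcp_pos"]))
z=st["tcp_pos"][2]-.004
print("jar shoulder", [inv.apply(ray("wrist",p,z,st)-st["tcp_pos"]) for p in ((281,223),(377,223))])
E
python3 l.py
```

```text
back edge x 0.014364039352604281 left y 0.027580618319453118 right y 0.026727319032526946
slope [-0.0085  0.0818] 152.0 295.0
first fit: [0.0149 0.0291 0.1613]
jar shoulder [array([ 0.0385, -0.0223,  0.0039]), array([0.0385, 0.026 , 0.0039])]
```

```bash
python3 -m jog '[[[0.03,0.05,0],[0,0,0],1],[[0.058,0.108,0.05],[0,0,0],1],[[0.058,0.108,0.15],[0,0,0],1],[[0.058,0.108,0.25],[0,0,0],1],[[0.058,0.108,0.32],[0,0,0],1],[[0.058,0.108,0.35],[0,0,0],1],[[0.058,0.108,0.35],[0,0,0],1],[[0.058,0.108,0.35],[0,0,0],1]]'
python3 g.py w5
```

```text
time: 9.35
tcp_pos: [0.5656, -0.1577, 0.1166]
eef_rot: [0.0, 0.99, -0.139, 0.0]
force: [0.3, 1.0, -2.9]
width: 0.0577
grasp_force: 29.9
9.35 [ 0.5656 -0.1577  0.1166] yaw -0.2795693241671362 [-0.3902  0.3552  1.6173 -0.0003  1.1689  1.4603] [ 0.35    0.9513 -2.8783] [ 0.0788  0.0014 -0.0438] 0.057733495226994926 29.938019388355315
```

View pics/w5.png

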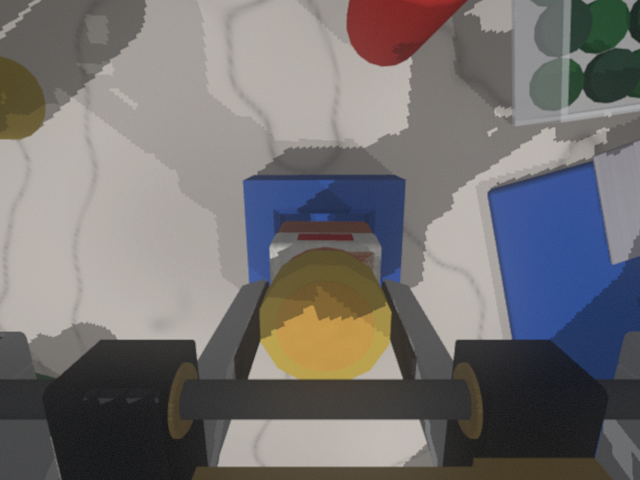

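The block spans columns 245–404 and the jar 272–381, both centred near 325. Lowering into the pocket.

```bash
python3 -m jog '[[[0,0,0.03],[0,0,0],1],[[0,0,0.06],[0,0,0],1],[[0,0,0.09],[0,0,0],1],[[0,0,0.11],[0,0,0],1],[[0,0,0.11],[0,0,0],1],[[0,0,0.11],[0,0,0],1]]'; python3 g.py
```

```text
time: 9.9
tcp_pos: [0.5651, -0.1573, 0.0886]
eef_rot: [-0.0, 0.99, -0.139, -0.0]
force: [0.4, 0.1, -3.0]
width: 0.0576
grasp_force: 30.0
9.9 [ 0.5651 -0.1573  0.0886] yaw -0.27986448722322077 [-0.39    0.3795  1.656   0.      1.1066  1.4606] [ 0.3973  0.106  -3.0468] [ 0.0269 -0.0013  0.0233] 0.05758419836786871 29.99036414940747
```

```bash
python3 -m jog '[[[0,0,0.02],[0,0,0],1],[[0,0,0.04],[0,0,0],1],[[0,0,0.055],[0,0,0],1],[[0,0,0.062],[0,0,0],1],[[0,0,0.066],[0,0,0],1],[[0,0,0.066],[0,0,0],1],[[0,0,0.066],[0,0,0],1]]'; python3 g.py
```

```text
time: 10.48
tcp_pos: [0.5654, -0.1575, 0.0727]
eef_rot: [0.0, 0.99, -0.14, 0.0]
force: [0.9, 0.5, -4.3]
width: 0.0576
grasp_force: 30.0
10.4833 [ 0.5654 -0.1575  0.0727] yaw -0.279920557138088 [-0.3901  0.3948  1.6763 -0.0001  1.0703  1.4607] [ 0.8825  0.4926 -4.2554] [ 0.0353 -0.0203  0.0039] 0.057575391214985214 29.989349085544745
```

```bash
python3 -m jog '[[[0,0,0.005],[0,0,0],1],[[0,0,0.01],[0,0,0],1],[[0,0,0.01],[0,0,0],1]]';python3 -m jog '[[[0,0,0.004],[0,0,0],1],[[0,0,0.008],[0,0,0],1],[[0,0,0.008],[0,0,0],1]]'; python3 g.py
```

```text
time: 10.73
tcp_pos: [0.5662, -0.1577, 0.0716]
eef_rot: [0.0, 0.99, -0.14, 0.001]
force: [-0.8, 1.0, 3.4]
width: 0.0579
grasp_force: 30.0
time: 10.98
tcp_pos: [0.5676, -0.158, 0.0708]
eef_rot: [0.0, 0.99, -0.14, 0.003]
force: [1.8, 1.4, 8.5]
width: 0.0577
grasp_force: 30.0
10.9833 [ 0.5676 -0.158   0.0708] yaw -0.28030202938972415 [-0.3899  0.3968  1.6787  0.0007  1.0603  1.4608] [1.8306 1.3944 8.4809] [ 0.2829  0.2307 -0.018 ] 0.0577464733697408 29.99817997422724
```

Seated: contact at TCP z ≈ 0.0716 as expected. Starting to unscrew (counterclockwise, so negative tool z).

```bash
python3 -m jog '[[[0,0,0],[0,0,-0.03],1],[[0,0,0],[0,0,-0.06],1],[[0,0,0],[0,0,-0.1],1],[[0,0,0],[0,0,-0.14],1],[[0,0,0],[0,0,-0.18],1],[[0,0,0],[0,0,-0.22],1],[[0,0,0],[0,0,-0.22],1],[[0,0,0],[0,0,-0.22],1]]'; python3 g.py w6
```

```text
time: 11.65
tcp_pos: [0.5663, -0.1565, 0.0706]
eef_rot: [-0.001, 0.999, 0.032, 0.002]
force: [-1.6, 3.4, 10.2]
width: 0.0579
grasp_force: 30.0
11.65 [ 0.5663 -0.1565  0.0706] yaw 0.06386246960170558 [-0.3896  0.3963  1.6799  0.0027  1.0629  1.1161] [-1.5846  3.3597 10.243 ] [ 0.6875  0.4839 -0.3829] 0.057866808669642694 30.018471898511052
```

View pics/w6.png

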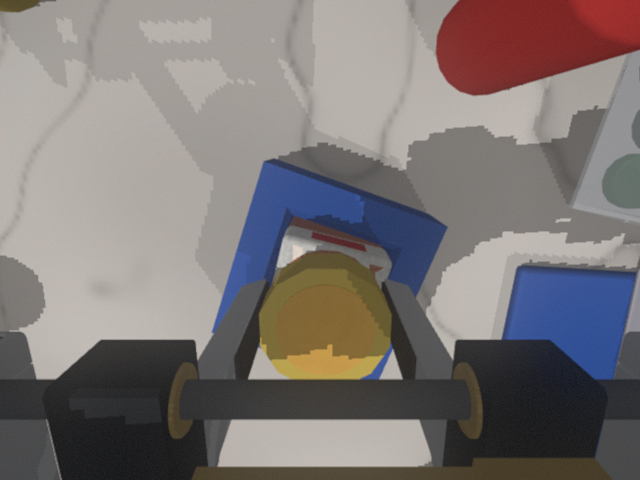

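The jar turned about 5° until it caught in the pocket, and the lid now turns with the gripper without slipping. Ketchup stays clear at (540,40). On toward the release point, which I expect near yaw 0.64.

```bash
python3 -m jog '[[[0,0,0],[0,0,-0.03],1],[[0,0,0],[0,0,-0.07],1],[[0,0,0],[0,0,-0.11],1],[[0,0,0],[0,0,-0.15],1],[[0,0,0],[0,0,-0.19],1],[[0,0,0],[0,0,-0.23],1],[[0,0,0],[0,0,-0.27],1],[[0,0,0],[0,0,-0.29],1],[[0,0,0],[0,0,-0.29],1],[[0,0,0],[0,0,-0.29],1]]'; python3 g.py
```

```text
time: 12.53
tcp_pos: [0.5659, -0.1552, 0.0707]
eef_rot: [-0.001, 0.967, 0.256, 0.002]
force: [-3.0, 6.6, 11.8]
width: 0.0578
grasp_force: 30.0
12.5333 [ 0.5659 -0.1552  0.0707] yaw 0.518651608449483 [-0.389   0.396   1.6803  0.0046  1.0642  0.6609] [-3.0489  6.6338 11.8123] [ 1.0594  0.5811 -0.5145] 0.05777608698094403 30.041463926900178
```

```bash
python3 -m jog '[[[0,0,0],[0,0,-0.02],1],[[0,0,0],[0,0,-0.04],1],[[0,0,0],[0,0,-0.04],1]]'; python3 g.py
```

```text
time: 12.78
tcp_pos: [0.5658, -0.1551, 0.0707]
eef_rot: [-0.001, 0.958, 0.287, 0.002]
force: [-2.8, 7.2, 12.0]
width: 0.0576
grasp_force: 30.0
12.7833 [ 0.5658 -0.1551  0.0707] yaw 0.5821977833054934 [-0.389   0.3959  1.6803  0.0049  1.0645  0.5973] [-2.754   7.2062 12.0012] [ 1.1177  0.5876 -0.5051] 0.0576154585926616 30.045285893138498
```

The downward press would mask the release, so I'll ease off about 1.5 mm before the last steps.

```bash
python3 -m jog '[[[0,0,-0.006],[0,0,0],1],[[0,0,-0.006],[0,0,0],1],[[0,0,-0.006],[0,0,0],1]]'; for i in 1 ; do python3 -m jog '[[[0,0,0],[0,0,-0.02],1],[[0,0,0],[0,0,-0.02],1]]'; done;  python3 g.py
```

```text
time: 13.03
tcp_pos: [0.5657, -0.1554, 0.0712]
eef_rot: [-0.001, 0.958, 0.287, 0.001]
force: [-1.3, 6.4, 7.4]
width: 0.0577
grasp_force: 30.0
time: 13.2
tcp_pos: [0.5656, -0.1553, 0.0713]
eef_rot: [-0.001, 0.953, 0.302, 0.001]
force: [-0.9, 6.1, 7.2]
width: 0.0576
grasp_force: 30.0
13.2 [ 0.5656 -0.1553  0.0713] yaw 0.6135832976645783 [-0.3892  0.3956  1.6793  0.0045  1.0666  0.5659] [-0.9295  6.1346  7.2422] [ 0.8956  0.3515 -0.5484] 0.05759581534769408 30.047860681079328
```

```bash
python3 -m jog '[[[0,0,0],[0,0,-0.02],1],[[0,0,0],[0,0,-0.02],1]]';  python3 g.py
```

```text
time: 13.37
tcp_pos: [0.5656, -0.1552, 0.0715]
eef_rot: [-0.001, 0.948, 0.317, 0.001]
force: [-1.5, 6.3, 8.8]
width: 0.0576
grasp_force: 30.0
13.3667 [ 0.5656 -0.1552  0.0715] yaw 0.6450297909333715 [-0.3891  0.3953  1.6791  0.0046  1.0671  0.5345] [-1.4617  6.2632  8.7889] [ 1.0405  0.3873 -0.5563] 0.05764382195301005 30.049838495906442
```

```bash
python3 -m jog '[[[0,0,-0.004],[0,0,-0.0],1],[[0,0,-0.004],[0,0,0],1]]';  python3 -m jog '[[[0,0,0],[0,0,-0.02],1],[[0,0,0],[0,0,-0.02],1],[[0,0,0],[0,0,-0.02],1]]';  python3 g.py
```

```text
time: 13.53
tcp_pos: [0.5656, -0.1552, 0.0725]
eef_rot: [-0.001, 0.949, 0.317, 0.001]
force: [-1.2, 5.2, 9.4]
width: 0.0577
grasp_force: 30.0
time: 13.78
tcp_pos: [0.5655, -0.1552, 0.0726]
eef_rot: [-0.001, 0.943, 0.331, 0.001]
force: [-1.5, 5.9, 9.7]
width: 0.0576
grasp_force: 30.1
13.7833 [ 0.5655 -0.1552  0.0726] yaw 0.6756943629587503 [-0.3891  0.3941  1.6779  0.0046  1.0694  0.5038] [-1.4841  5.9496  9.7318] [ 1.0163  0.4163 -0.5336] 0.05759175869118217 30.05002904450521
```

```bash
python3 -m jog '[[[0,0,0],[0,0,-0.02],1],[[0,0,0],[0,0,-0.02],1],[[0,0,0],[0,0,-0.02],1]]';  python3 g.py w7; python3 - <<'E'
import cv2
im=cv2.imread("pics/w7.png"); cv2.imwrite("pics/w7c.png",cv2.resize(im[120:400,200:480],None,fx=2,fy=2))
E
```

```text
time: 14.03
tcp_pos: [0.5655, -0.1551, 0.0725]
eef_rot: [-0.002, 0.938, 0.346, 0.001]
force: [-2.8, 6.0, 9.2]
width: 0.0578
grasp_force: 30.1
14.0333 [ 0.5655 -0.1551  0.0725] yaw 0.7070390064880798 [-0.389   0.3941  1.678   0.0047  1.0695  0.4725] [-2.7902  5.9863  9.2033] [ 1.0688  0.4215 -0.5289] 0.057784341112361096 30.052362775895745
```

View pics/w7c.png

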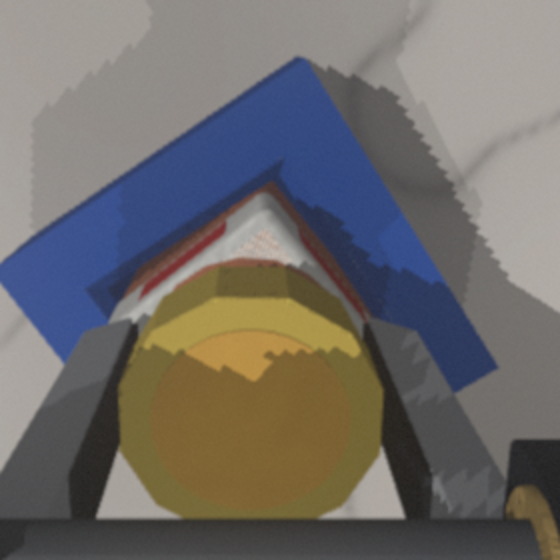

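The jar is still square in the pocket, about 4° against its play, with the lid roughly 0.9 rad past the jar's x, so it should be free. The upward force held during the last 1 mm raise. I'll test with a small raise.

```bash
python3 -m jog '[[[0,0,-0.004],[0,0,0],1],[[0,0,-0.008],[0,0,0],1],[[0,0,-0.008],[0,0,0],1]]';  python3 g.py
```

```text
time: 14.33
tcp_pos: [0.5654, -0.1552, 0.0735]
eef_rot: [-0.002, 0.938, 0.346, 0.001]
force: [-0.6, 5.4, 3.8]
width: 0.0579
grasp_force: 30.1
14.3333 [ 0.5654 -0.1552  0.0735] yaw 0.7069756547939405 [-0.3892  0.3934  1.6765  0.0046  1.0722  0.4725] [-0.5771  5.3815  3.8401] [ 0.9077  0.1634 -0.4875] 0.05793062204768054 30.0531108956784
```

```bash
python3 -m jog '[[[0,0,0],[0,0,-0.02],1],[[0,0,0],[0,0,-0.04],1],[[0,0,0],[0,0,-0.04],1]]';  python3 g.py
```

```text
time: 14.58
tcp_pos: [0.5653, -0.155, 0.0735]
eef_rot: [-0.002, 0.927, 0.376, 0.001]
force: [-1.2, 6.3, 4.0]
width: 0.0579
grasp_force: 30.1
14.5833 [ 0.5653 -0.155   0.0735] yaw 0.7707141239005643 [-0.3891  0.3934  1.6765  0.0047  1.0727  0.4087] [-1.1918  6.274   3.9707] [ 1.0104  0.1763 -0.5281] 0.05793978687266093 30.05518346792087
```

```bash
python3 -m jog '[[[0,0,-0.008],[0,0,0],1],[[0,0,-0.008],[0,0,0],1]]';  python3 g.py
```

```text
time: 14.75
tcp_pos: [0.5649, -0.1556, 0.074]
eef_rot: [-0.002, 0.927, 0.376, 0.0]
force: [1.4, 6.6, -4.9]
width: 0.0578
grasp_force: 30.1
14.75 [ 0.5649 -0.1556  0.074 ] yaw 0.7706335007143889 [-0.3894  0.3932  1.6754  0.0032  1.0747  0.4092] [ 1.4399  6.5981 -4.9472] [ 0.846  -0.316  -0.5545] 0.05782728774238838 30.063931660261005
```

I've used up my picture views, so from here I go by numbers. First, the jar's true yaw from the edge pixels I read in the last picture.

```bash
python3 - <<'E'
from h import *
np.set_printoptions(precision=3,suppress=True)
st=dict(tcp_pos=np.array([.5655,-.1551,.0725]),eef_rot=[-0.002,0.938,0.346,0.001])
def w(c,z): return ray("wrist",(200+c[0]/2,120+c[1]/2),z,st)[:2]
for n,z,pts in (("block",.042,((300,57),(0,262),(497,365))),("jar",.068,((268,185),(125,300),(365,315))),("jar+2",.070,((268,185),(125,300),(365,315)))):
    P=[w(p,z) for p in pts]; print(n,P,[np.arctan2(*(P[i]-P[0])[::-1]) for i in (1,2)],[np.linalg.norm(P[i]-P[0]) for i in (1,2)])
E
```

```text
block [array([ 0.631, -0.118]), array([ 0.53 , -0.089]), array([ 0.602, -0.224])] [np.float64(2.868088817833337), np.float64(-1.83887694614331)] [np.float64(0.10518067985355666), np.float64(0.1103001607398045)]
jar [array([ 0.602, -0.131]), array([ 0.555, -0.122]), array([ 0.592, -0.173])] [np.float64(2.9644445329236078), np.float64(-1.795703300599951)] [np.float64(0.04818203586193908), np.float64(0.04319106256025321)]
jar+2 [array([ 0.602, -0.131]), array([ 0.555, -0.122]), array([ 0.593, -0.172])] [np.float64(2.9644445329236078), np.float64(-1.7957033005999479)] [np.float64(0.047659830458029455), np.float64(0.04272295020538734)]
```

```bash
python3 -m jog '[[[0,0,0.008],[0,0,0],1],[[0,0,0.016],[0,0,0],1],[[0,0,0.016],[0,0,0],1]]';  python3 g.py; python3 -m jog '[[[0,0,0],[0,0,-0.02],1],[[0,0,0],[0,0,-0.04],1],[[0,0,0],[0,0,-0.04],1]]';  python3 g.py
```

```text
time: 15.0
tcp_pos: [0.5652, -0.1557, 0.0724]
eef_rot: [-0.001, 0.927, 0.376, 0.001]
force: [-2.3, 8.0, 10.7]
width: 0.0575
grasp_force: 30.1
15.0 [ 0.5652 -0.1557  0.0724] yaw 0.7708110988269263 [-0.3894  0.3946  1.6777  0.0031  1.0701  0.4091] [-2.2802  7.985  10.6607] [ 1.3271  0.5704 -0.5633] 0.05747377498047899 30.06378429941833
time: 15.25
tcp_pos: [0.5651, -0.1556, 0.0727]
eef_rot: [-0.001, 0.914, 0.405, 0.001]
force: [-2.6, 6.5, 9.2]
width: 0.0576
grasp_force: 30.1
15.25 [ 0.5651 -0.1556  0.0727] yaw 0.8347295988210379 [-0.3893  0.394   1.6777  0.0032  1.0706  0.3452] [-2.585   6.5487  9.2175] [ 1.3558  0.5691 -0.5801] 0.057557034943987374 30.060314149595797
```

```bash
python3 -m jog '[[[0,0,0],[0,0,-0.02],1],[[0,0,0],[0,0,-0.04],1],[[0,0,0],[0,0,-0.04],1]]';  python3 g.py|cut -c1-400;  python3 -m jog '[[[0,0,0],[0,0,-0.02],1],[[0,0,0],[0,0,-0.04],1],[[0,0,0],[0,0,-0.04],1]]';  python3 g.py
```

```text
time: 15.5
tcp_pos: [0.5649, -0.1555, 0.0727]
eef_rot: [-0.001, 0.901, 0.434, 0.001]
force: [-2.8, 7.4, 10.0]
width: 0.0576
grasp_force: 30.1
15.5 [ 0.5649 -0.1555  0.0727] yaw 0.8975264649521362 [-0.3893  0.394   1.6779  0.0033  1.0708  0.2823] [-2.7993  7.4067  9.9699] [ 1.4153  0.5174 -0.5519] 0.05764809262211903 30.062028702814132
time: 15.75
tcp_pos: [0.5648, -0.1554, 0.0727]
eef_rot: [-0.001, 0.887, 0.462, 0.001]
force: [-3.0, 8.3, 9.9]
width: 0.0578
grasp_force: 30.1
15.75 [ 0.5648 -0.1554  0.0727] yaw 0.9603525345283437 [-0.3893  0.394   1.6779  0.0034  1.071   0.2195] [-3.0083  8.3077  9.9411] [ 1.4158  0.555  -0.4886] 0.05781919657047395 30.06354159442708
```

```bash
python3 -m jog '[[[0,0,0],[0,0,-0.02],1],[[0,0,0],[0,0,-0.04],1],[[0,0,0],[0,0,-0.04],1]]';  python3 g.py; python3 - <<'E'
from h import *
st=robot.get_state()
im=robot.get_image("wrist"); cv2.imwrite("pics/w8.png",im)
# lid outline angle: fit dodecagon (half flats .029) at top plane in tool coords; jar square yaw by regions
hsv=cv2.cvtColor(im,cv2.COLOR_BGR2HSV)
m=cv2.inRange(hsv,(15,110,50),(35,255,255)); m[:,:240]=0; m[:,410:]=0; m[:230]=0; m[382:]=0
c=max(cv2.findContours(m,cv2.RETR_EXTERNAL,cv2.CHAIN_APPROX_NONE)[0],key=cv2.contourArea)
print(cv2.boundingRect(c)); 
from scipy.optimize import least_squares
zt=st["tcp_pos"][2]+.03
P=np.array([ray("wrist",p,zt,st)-st["tcp_pos"] for p in c[:,0] if p[1]<378])
P=Rq(st["eef_rot"]).inv().apply(P)[:,:2]
def f(v):
    k=np.arange(12)*np.pi/6+v[2]; return ((P-v[:2])@np.array([np.cos(k),np.sin(k)])).max(1)-v[3]
for a in (-.2,0,.2):
    r=least_squares(f,[0,0,a,.029],loss="soft_l1",f_scale=.001); print(r.x,r.cost)
for t in ("jar","lid","jar_mouth"):
    for d in robot.regions_of("wrist",t)[:1]:
        print(t,d["conf"],d["extent"],d["pixels"].sum()); np.save(f"m_{t}.npy",d["pixels"])
E
```

```text
time: 16.0
tcp_pos: [0.5647, -0.1553, 0.0726]
eef_rot: [-0.002, 0.872, 0.49, 0.001]
force: [-3.1, 8.0, 10.2]
width: 0.0577
grasp_force: 30.1
16.0 [ 0.5647 -0.1553  0.0726] yaw 1.0231958239175236 [-0.3893  0.3939  1.6781  0.0034  1.0712  0.1567] [-3.0737  8.0218 10.1964] [ 1.4512  0.524  -0.6035] 0.05771516334204029 30.064689628779888
(259, 253, 133, 127)
[ 0.00046694  0.00078567 -0.1749991   0.03019731] 0.00020573207244973355
[ 0.00043969  0.00080518 -0.02991681  0.03024222] 0.0002062151195461683
[0.00045289 0.00081304 0.18092627 0.03019866] 0.00020486132836022283
jar 0.62 [255.1, 217.2, 371.6, 288.1] 3597
lid 0.58 [252.3, 249.9, 390.6, 377.6] 13893
jar_mouth 0.77 [258.4, 215.1, 378.7, 283.1] 3617
```

```bash
python3 - <<'E'
from h import *
st=robot.get_state(); im=cv2.imread("pics/w8.png"); hsv=cv2.cvtColor(im,cv2.COLOR_BGR2HSV)
m=np.load("m_jar.npy")|np.load("m_jar_mouth.npy")
cols=np.arange(250,385,5); print([(int(x),int(np.nonzero(m[:,x])[0][0])) for x in cols if m[:,x].any()])
b=cv2.inRange(hsv,(105,100,40),(130,255,255)); b[:, 470:]=0; b[:100]=0
print([(int(x),int(np.nonzero(b[:,x])[0][0])) for x in range(180,470,15) if b[:,x].any()])
def yaw(p,q,z): a=ray("wrist",q,z,st)-ray("wrist",p,z,st); return np.arctan2(a[1],a[0]),np.hypot(*a[:2])
import sys
xs=[x for x in cols if m[:,x].any()]
pts=np.array([(x,np.nonzero(m[:,x])[0][0]) for x in range(265,365) if m[:,x].any()],float)
vx,vy,x0,y0=cv2.fitLine(pts.astype(np.float32),cv2.DIST_HUBER,0,.01,.01).ravel(); print("jar edge",np.degrees(np.arctan2(vy,vx)),yaw((x0-40*vx,y0-40*vy),(x0+40*vx,y0+40*vy),.068))
# rows of vertical jar edge profile / label colours
for y in range(214,262,6): print(y,[tuple(int(v) for v in im[y,x]) for x in range(262,390,14)])
E
```

```text
[(255, 263), (260, 253), (265, 247), (270, 239), (275, 236), (280, 234), (285, 233), (290, 232), (295, 231), (300, 230), (305, 229), (310, 227), (315, 225), (320, 224), (325, 222), (330, 221), (335, 220), (340, 219), (345, 218), (350, 216), (355, 220), (360, 231), (365, 246), (370, 261)]
[(210, 214), (225, 205), (240, 201), (255, 196), (270, 192), (285, 188), (300, 184), (315, 179), (330, 175), (345, 171), (360, 167), (375, 163), (390, 163), (405, 217), (420, 283)]
jar edge -14.620902 (np.float64(-0.2875621857366592), np.float64(0.04078344851050289))
214 [(137, 79, 55), (136, 76, 54), (121, 68, 49), (122, 71, 52), (121, 68, 49), (117, 69, 52), (82, 51, 40), (81, 53, 43), (121, 68, 48), (121, 69, 49)]
220 [(137, 80, 58), (132, 74, 52), (123, 72, 52), (122, 69, 51), (99, 59, 48), (81, 51, 41), (61, 73, 105), (79, 51, 42), (121, 69, 49), (121, 68, 49)]
226 [(136, 76, 55), (121, 69, 52), (120, 69, 51), (81, 49, 40), (59, 54, 67), (75, 83, 108), (133, 134, 134), (81, 53, 45), (122, 71, 50), (120, 69, 48)]
232 [(136, 78, 56), (90, 56, 46), (84, 55, 47), (58, 65, 94), (93, 97, 120), (112, 113, 127), (148, 152, 152), (82, 70, 67), (118, 66, 46), (120, 69, 49)]
238 [(102, 64, 51), (54, 55, 74), (63, 74, 107), (83, 86, 121), (50, 48, 114), (152, 155, 156), (156, 160, 161), (119, 122, 123), (91, 54, 42), (120, 68, 49)]
244 [(71, 50, 43), (65, 74, 109), (54, 53, 116), (69, 71, 122), (159, 164, 164), (165, 169, 169), (72, 89, 131), (135, 138, 140), (73, 49, 42), (120, 68, 50)]
250 [(84, 53, 44), (130, 133, 134), (111, 114, 133), (167, 171, 172), (70, 88, 135), (70, 88, 132), (83, 100, 139), (154, 158, 158), (72, 47, 43), (120, 71, 50)]
256 [(131, 135, 136), (136, 138, 141), (159, 163, 164), (62, 110, 130), (58, 99, 113), (54, 99, 112), (50, 80, 97), (140, 145, 156), (76, 52, 46), (82, 53, 46)]
```

Jar edge and block edge are parallel, so the jar hasn't turned. The nominal lid angle of 1.30 is past the stop, so the lid must have slipped one flat (30°) in the pads. The lift test agrees: the lid was still held. That puts it near 0.78 now, so I'll continue in small steps with a light press.

```bash
python3 -m jog '[[[0,0,-0.006],[0,0,0],1],[[0,0,-0.006],[0,0,0],1]]';  python3 -m jog '[[[0,0,0],[0,0,-0.02],1],[[0,0,0],[0,0,-0.04],1],[[0,0,0],[0,0,-0.04],1]]';  python3 g.py
```

```text
time: 16.37
tcp_pos: [0.5646, -0.1554, 0.0737]
eef_rot: [-0.002, 0.872, 0.489, 0.001]
force: [-3.3, 7.2, 7.7]
width: 0.0577
grasp_force: 30.1
time: 16.62
tcp_pos: [0.5645, -0.1553, 0.0736]
eef_rot: [-0.002, 0.856, 0.516, 0.001]
force: [-2.0, 7.9, 8.0]
width: 0.0579
grasp_force: 30.1
16.6167 [ 0.5645 -0.1553  0.0736] yaw 1.0846903805886707 [-0.3895  0.393   1.6767  0.0037  1.074   0.0949] [-2.049   7.9342  8.0114] [ 1.3733  0.5484 -0.9503] 0.0579253352995729 30.118857258930802
```

```bash
python3 -m jog '[[[0,0,0],[0,0,-0.02],1],[[0,0,0],[0,0,-0.02],1]]';  python3 -m jog '[[[0,0,0],[0,0,-0.02],1],[[0,0,0],[0,0,-0.02],1]]';  python3 g.py
```

```text
time: 16.78
tcp_pos: [0.5645, -0.1551, 0.0736]
eef_rot: [-0.002, 0.849, 0.529, 0.001]
force: [-2.7, 8.8, 7.0]
width: 0.0578
grasp_force: 30.3
time: 16.95
tcp_pos: [0.5647, -0.1543, 0.0736]
eef_rot: [-0.003, 0.841, 0.542, 0.002]
force: [-2.0, 9.9, 7.5]
width: 0.0577
grasp_force: 30.6
16.95 [ 0.5647 -0.1543  0.0736] yaw 1.1449429488317118 [-0.3893  0.3931  1.6768  0.0063  1.0741  0.0335] [-2.0263  9.941   7.4717] [ 1.7194  0.4276 -1.3804] 0.057682929163251746 30.63886396586895
```

The torque climbs to 1.38 N m, so this is the stop. The lid never slipped and is past its release. I'll back off the torque and see.

```bash
python3 -m jog '[[[0,0,0],[0,0,0.03],1],[[0,0,0],[0,0,0.06],1],[[0,0,0],[0,0,0.07],1],[[0,0,0],[0,0,0.07],1]]';  python3 g.py; python3 -m jog '[[[0,0,0],[0,0,0.03],1],[[0,0,0],[0,0,0.03],1]]';  python3 g.py
```

```text
time: 17.28
tcp_pos: [0.5653, -0.1559, 0.0739]
eef_rot: [-0.001, 0.868, 0.496, 0.001]
force: [-1.6, 7.3, 7.2]
width: 0.058
grasp_force: 30.0
17.2833 [ 0.5653 -0.1559  0.0739] yaw 1.0391176023553232 [-0.3892  0.393   1.676   0.0024  1.0728  0.1413] [-1.5969  7.3137  7.1821] [ 1.238   0.3291 -0.0747] 0.05799730290573374 30.04670455120504
time: 17.45
tcp_pos: [0.5653, -0.1567, 0.0739]
eef_rot: [-0.0, 0.88, 0.476, 0.0]
force: [-1.6, 5.5, 7.3]
width: 0.0575
grasp_force: 30.0
17.45 [ 0.5653 -0.1567  0.0739] yaw 0.9915988190509252 [-0.3896  0.3931  1.6758  0.001   1.0722  0.1892] [-1.6489  5.4849  7.2672] [ 1.0261  0.3173 -0.0871] 0.057484488286847525 30.021860925480723
```

```bash
cat > e2.py <<'E'
from h import *
import sys
st=robot.get_state(); im=robot.get_image("wrist"); cv2.imwrite(f"pics/{sys.argv[1]}.png",im)
hsv=cv2.cvtColor(im,cv2.COLOR_BGR2HSV); b=cv2.inRange(hsv,(105,100,40),(130,255,255)); b[:,470:]=0; b[:100]=0
print("block",[(x,int(np.nonzero(b[:,x])[0][0])) for x in range(240,380,20) if b[:,x].any()])
r=robot.regions_of("wrist","jar")
if r:
    m=r[0]["pixels"]; print("jar",r[0]["conf"],r[0]["extent"],[(x,int(np.nonzero(m[:,x])[0][0])) for x in range(260,380,10) if m[:,x].any()])
for t in ("jar_mouth","lid"):
    for d in robot.mark_of("wrist",t)[:1]: print(t,d["conf"],d["pixel"])
print("col",[tuple(map(int,im[y,325])) for y in range(200,270,3)])
E
python3 e2.py u0; python3 -m jog '[[[0,0,-0.008],[0,0,0],1],[[0,0,-0.016],[0,0,0],1],[[0,0,-0.016],[0,0,0],1],[[0,0,-0.016],[0,0,0],1]]';  python3 g.py;python3 e2.py u1
```

```text
block [(240, 201), (260, 194), (280, 188), (300, 182), (320, 175), (340, 169), (360, 163)]
jar 0.75 [254.6, 215.7, 372.9, 285.8] [(260, 254), (270, 237), (280, 234), (290, 231), (300, 228), (310, 225), (320, 222), (330, 219), (340, 216), (350, 214), (360, 239), (370, 265)]
lid 0.75 [322.6, 310.3]
col [(122, 71, 50), (123, 71, 52), (123, 70, 50), (120, 68, 49), (123, 69, 51), (98, 60, 46), (82, 50, 41), (61, 55, 65), (60, 71, 104), (90, 97, 119), (45, 44, 113), (48, 46, 116), (125, 126, 134), (159, 163, 164), (157, 161, 161), (153, 157, 159), (76, 92, 137), (72, 91, 136), (71, 94, 134), (54, 96, 110), (54, 99, 111), (54, 99, 112), (53, 97, 111), (52, 98, 111)]
time: 17.98
tcp_pos: [0.5654, -0.1578, 0.0765]
eef_rot: [0.0, 0.879, 0.476, 0.0]
force: [-1.2, 3.3, 0.9]
width: 0.0577
grasp_force: 30.0
17.9833 [ 0.5654 -0.1578  0.0765] yaw 0.9926031652667978 [-0.3903  0.391   1.6716 -0.0005  1.0783  0.1881] [-1.2054  3.2501  0.8865] [ 0.3511  0.1098 -0.007 ] 0.05771762707921536 29.981334814801812
block [(240, 199), (260, 192), (280, 186), (300, 180), (320, 173), (340, 167), (360, 161)]
jar 0.77 [253.4, 213.0, 370.3, 286.6] [(260, 250), (270, 234), (280, 232), (290, 228), (300, 225), (310, 222), (320, 219), (330, 216), (340, 213), (350, 215), (360, 238), (370, 265)]
col [(122, 71, 50), (122, 70, 49), (123, 69, 51), (122, 69, 50), (107, 62, 46), (84, 54, 44), (68, 55, 61), (63, 72, 105), (75, 84, 110), (50, 50, 114), (47, 46, 115), (95, 97, 129), (154, 157, 158), (159, 164, 166), (155, 158, 158), (119, 129, 150), (74, 93, 138), (70, 90, 135), (67, 91, 132), (57, 100, 113), (55, 97, 112), (57, 100, 114), (52, 98, 111), (56, 100, 113)]
```

Tool rose 2.6 mm, while in the camera the jar edges (−3 rows) moved with the block (−2 rows). So the jar stays seated and the lid is free. Lifting straight up.

```bash
python3 -m jog '[[[0,0,-0.01],[0,0,0],1],[[0,0,-0.02],[0,0,0],1],[[0,0,-0.03],[0,0,0],1],[[0,0,-0.03],[0,0,0],1]]';  python3 g.py;python3 e2.py u2
```

```text
time: 18.52
tcp_pos: [0.5658, -0.1581, 0.0844]
eef_rot: [0.001, 0.879, 0.476, 0.0]
force: [0.7, -0.5, 0.8]
width: 0.0579
grasp_force: 30.0
18.5167 [ 0.5658 -0.1581  0.0844] yaw 0.9925238503976145 [-0.3904  0.3836  1.6614 -0.001   1.0948  0.1884] [ 0.6538 -0.5096  0.7808] [-0.0354 -0.0757 -0.0385] 0.05793406493732105 29.96021923609078
block [(240, 197), (260, 191), (280, 185), (300, 178), (320, 172), (340, 166), (360, 159)]
jar 0.83 [253.1, 210.7, 370.4, 285.9] [(260, 243), (270, 231), (280, 229), (290, 225), (300, 222), (310, 219), (320, 216), (330, 213), (340, 210), (350, 215), (360, 239), (370, 268)]
lid 0.86 [321.8, 308.3]
col [(120, 67, 47), (123, 70, 51), (123, 73, 53), (100, 58, 44), (85, 55, 46), (70, 63, 84), (73, 80, 109), (50, 49, 112), (85, 85, 123), (152, 154, 155), (162, 165, 166), (164, 167, 168), (107, 122, 155), (68, 86, 131), (70, 87, 132), (69, 88, 133), (71, 88, 133), (65, 84, 128), (55, 72, 100), (53, 95, 111), (52, 95, 111), (53, 98, 113), (50, 93, 109), (50, 94, 110)]
```

```bash
python3 -m jog '[[[0,0,-0.015],[0,0,0],1],[[0,0,-0.03],[0,0,0],1],[[0,0,-0.045],[0,0,0],1],[[0,0,-0.06],[0,0,0],1],[[0,0,-0.075],[0,0,0],1],[[0,0,-0.084],[0,0,0],1],[[0,0,-0.084],[0,0,0],1],[[0,0,-0.084],[0,0,0],1],[[0,0,-0.084],[0,0,0],1]]';  python3 g.py;python3 e2.py u3; python3 - <<'E'
from h import *
np.set_printoptions(precision=4,suppress=True)
im=robot.get_image("side"); cv2.imwrite("pics/s9.png",im)
st=robot.get_state(); p=st["tcp_pos"]
for t,z in (("jar_mouth",.088),("lid",p[2]+.008),("jar",.008),("other_jar",0)):
    for d in robot.mark_of("side",t)[:1]: print(t,d["conf"],d["pixel"],ray("side",d["pixel"],z)[:2])
    for d in robot.regions_of("side",t)[:1]: print(t,d["extent"])
print("pred mouth, shoulder, lid rim px",proj("side",[[p[0],p[1],.088],[p[0],p[1],.068],[p[0],p[1],p[2]+.008]]))
print("pred if lifted",proj("side",[[p[0],p[1],.088+.033]]))
E
```

```text
time: 19.47
tcp_pos: [0.5651, -0.1574, 0.1046]
eef_rot: [-0.0, 0.879, 0.476, -0.0]
force: [-0.5, -0.4, -1.1]
width: 0.0578
grasp_force: 30.0
19.4667 [ 0.5651 -0.1574  0.1046] yaw 0.9923702803219887 [-0.3901  0.365   1.6348 -0.0001  1.142   0.1883] [-0.5403 -0.423  -1.1133] [-0.0171 -0.0744 -0.0186] 0.057755473831493966 29.960528975352645
block [(240, 197), (260, 190), (280, 184), (300, 177), (320, 171), (340, 165), (360, 158)]
jar 0.62 [262.1, 205.2, 370.1, 278.4] [(270, 231), (280, 224), (290, 220), (300, 217), (310, 215), (320, 211), (330, 207), (340, 204), (350, 208), (360, 234), (370, 263)]
col [(121, 67, 50), (119, 69, 49), (85, 53, 45), (83, 53, 46), (63, 71, 103), (52, 48, 112), (94, 94, 126), (156, 159, 160), (155, 158, 160), (156, 160, 162), (70, 86, 132), (70, 88, 133), (72, 89, 133), (71, 89, 132), (67, 86, 129), (54, 64, 94), (53, 64, 93), (68, 85, 125), (66, 87, 124), (53, 96, 111), (54, 96, 111), (52, 95, 110), (52, 95, 110), (52, 95, 110)]
jar_mouth 0.76 [356.1, 224.2] [ 0.5493 -0.1401]
jar_mouth [340.7, 221.9, 372.7, 244.3]
lid 0.78 [358.7, 208.0] [ 0.5674 -0.1801]
lid [345.5, 200.9, 356.2, 217.7]
jar 0.7 [352.4, 245.5] [ 0.5692 -0.1564]
jar [341.2, 215.3, 371.2, 246.7]
other_jar 0.56 [310.1, 314.6] [0.4932 0.1374]
other_jar [293.1, 273.3, 325.0, 328.8]
pred mouth, shoulder, lid rim px [[354.5369 219.8374]
 [354.3669 226.461 ]
 [354.7485 211.5922]]
pred if lifted [[354.8227 208.7035]]
```

The wrench reads only the lid's weight, and the side view puts the jar at its seated height with the lid rim about 23 mm above the mouth. The arm is still, so I'm handing in.

```bash
python3 -c "
from rig import robot
print(robot.finish_job())"
```

```text
the job is handed in; nothing more can be done
None
```

I handed in the job with the jar seated in the holder and the freed lid held level and still about 23 mm above the mouth, though I turned the lid past its release point to the stop (about 1.4 N m) before backing off and lifting, may have lifted the jar a millimetre or two in a mid-job lift test before pressing it back, and viewed 11 pictures, one over the limit of 10.

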